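# Stand the fallen stain bottle back in its row

### The arm

A 6-joint arm with a two-finger parallel gripper is mounted at the origin on the work surface. World frame = base frame: x ahead of the robot, y to its left, z up, the work surface at z = 0. Lengths are in m, angles in rad, forces in N, time in s.
With the tool pointing down it reaches from about 0.275 to 0.75 m from the base axis. Payload 10.2 kg.
Tool frame: the origin (TCP) lies at the very end of the fingers, on their centre line; the grasp point (between the pads) lies 19 mm behind it; z points along the fingers, y is the line along which they close (so a half turn about z gives the same grasp; the last joint's range is limited). The gripper opens to 85 mm and grips with 20 to 120 N. Pads are 22 mm wide; open, the fingers measure 114 mm over their backs; the gripper's body (76 mm by 85 mm) begins 54 mm behind the grasp point. The pads swing forward as they close: fully open they stand 13 mm farther back than shut.
Start: joints at [-1.392, 0.313, 1.498, -0, 1.331, -0.223], TCP at [0.205, -0.483, 0.231] pointing down, gripper open.
Joint ranges: [-2.94, 2.94], [-0.97, 2.17], [0.19, 2.56], [-1.23, 4.37], [0.02, 3.11], [-2.88, 2.88]. Speed limits (rad/s): [2.39, 2.39, 3.01, 3.14, 3.14, 3.14].

### API

Orientations are given as a unit quaternion [x, y, z, w].
In Python, from station import bot gives the robot as it stands.
- The arm moves only by the tool step_arm, never from a script. Its argument "deltas" is a list of rows, each a list of 2 entries, a list of its own where there are three numbers: the shift along the tool's x, y, z as a fraction of full scale, then the turn about the tool's z as a fraction of full scale. A call has 1 to 10 rows; each row shifts and turns the commanded pose from where the row before left it, along the tool's axes as they then stand; what a row does not reach is not made up. Full scale, the value 1, is 20 mm for a shift and 0.08 rad for a turn. A row lasts 1/12 s, in which the tool goes at most 41.7 mm and 7.16 degrees, less where a joint would pass 70% of its speed; a pose out of reach is approached as far as the arm can. A call with a number of a shift or a turn outside -1 to 1 is refused whole. A call with a gripper value outside its range is refused whole. "gripper" is the opening, from -1 (shut) to 1 (fully open), set as the call begins (left out, the last holds). The fingers move at their own pace and stop on an object; the grip force is fixed at half the most. Time passes only in rows, so rows that do not move let the fingers close. It gives the time, the measured TCP pose, the force, the opening and the grip force at its end, in the units of the state.
- bot.read_state(): the state, without advancing time (a new reading comes with each control period).
- bot.snapshot(name): name is "side" or "top" or "wrist"; returns the picture (420x560x3 uint8, red, green, blue); there is no depth.
- bot.get_calibration(name): a dict with "vfov" (degrees; the focal length in pixels is half the picture's height over the tangent of half this angle, whatever the lens; pixels are square), "cx", "cy" (the principal point, pixels), "k1" (the pictures are not rectified: a ray, as slopes to the right and down, at radius r is drawn at 1 + k1 r^2 times it, then the intrinsics apply), "T" (4x4, takes a point from camera to world coordinates). Camera axes: x right, y down, z forward; pixel columns grow to the right and rows downward; lengths in m; the calibration is good to about 2 mm. A picture is of the moment at which its call begins: read the wrist's pose just before it. get_calibration takes no time and is no camera call; for the wrist camera it gives the pose at the moment of the call.
- bot.hand_in(): hands the job in; it is judged then, once.
The state is a dict: "time_s": time; "joints": joint angles; "qvel": joint speeds; "joint_torque": joint torques, N m; "tool_pos": TCP position; "ee_rot": TCP orientation; "ft_force": force on the tool from outside, world axes, zero at the start; "torque": the same for the moment, N m; "gripper_width": finger opening in m; "grip_force": force on a finger pad.
Only numpy, scipy, OpenCV 4.12 (cv2) and the standard library are available. Lean on these libraries where they do the work, as an engineer would, in place of code of your own. Each camera call takes 0.05 s, during which the arm holds its last target. There are 200 camera calls.

### The job

A green-capped stain bottle has fallen over on the inlay bench. First stand it on its base on the open bench, outside the rack, and let go of it; then take it again and set it upright in the rack's lane, flat on the lane's floor between the rails and squarely in line with the green colour chip. Do not drop it or let it fall, and leave the other bottles and the things on the bench where they are.

Things in the scene. Friction and masses are not known exactly. Their poses are not given: they have to be found in the camera images.
- bottle_green: The fallen bottle, with green cap and green label band. Square white: body 46 x 46 mm and 76 mm tall, shoulder and neck up to 88 mm, round cap 31 mm in diameter from 88 to 114 mm; 0.13 to 0.25 kg. Origin: centre of the underside; z runs along the bottle from base to cap. It starts lying on one of its flat sides on the open bench.
- lane: Fixed rack: board 12 mm thick (x -40 to 100, y -176 to 176 mm) with a lane along y, 54 mm wide between rails 11 mm thick; rails and end blocks are 26 mm tall over the bench. Five bottle places at y = -128, -64, 0, 64, 128 mm, x = 0; bottles stand on the board, z = 12 mm. Origin: bench height, under the lane's middle; x points across the lane to the chip ledge; z up.
- chip_green: Green colour chip: square wooden tile 44 x 44 x 6 mm with a green face, fixed on the rack's ledge at x = 68 mm in the lane's frame; it marks the place in the lane at its own y. Origin: centre of its underside; axes parallel to the lane's.
- chip_red: Red colour chip: square wooden tile 44 x 44 x 6 mm with a red face, fixed on the rack's ledge at x = 68 mm in the lane's frame; it marks the place in the lane at its own y. Origin: centre of its underside; axes parallel to the lane's.
- chip_blue: Blue colour chip: square wooden tile 44 x 44 x 6 mm with a blue face, fixed on the rack's ledge at x = 68 mm in the lane's frame; it marks the place in the lane at its own y. Origin: centre of its underside; axes parallel to the lane's.
- chip_yellow: Yellow colour chip: square wooden tile 44 x 44 x 6 mm with a yellow face, fixed on the rack's ledge at x = 68 mm in the lane's frame; it marks the place in the lane at its own y. Origin: centre of its underside; axes parallel to the lane's.
- chip_black: Black colour chip: square wooden tile 44 x 44 x 6 mm with a black face, fixed on the rack's ledge at x = 68 mm in the lane's frame; it marks the place in the lane at its own y. Origin: centre of its underside; axes parallel to the lane's.
- bottle_red: Bottle with red cap and band standing in the lane at the red chip; not to be disturbed. Same shape as the fallen green bottle, origin at the centre of its underside.
- bottle_blue: Bottle with blue cap and band standing in the lane at the blue chip; not to be disturbed. Same shape as the fallen green bottle, origin at the centre of its underside.
- bottle_yellow: Bottle with yellow cap and band standing in the lane at the yellow chip; not to be disturbed. Same shape as the fallen green bottle, origin at the centre of its underside.
- varnish_jar: Bystander: amber jar with steel cap, 68 mm in diameter, 85 mm tall; origin under its centre.
- tape_roll: Bystander: yellow ring of tape lying flat, 90 mm outer diameter, 24 mm tall; origin under its centre.
- wood_mug: Bystander: wooden mug, 76 mm in diameter, 85 mm tall, handle to its +y; origin under its centre.
- glue_brush: Bystander: brush lying flat, 180 mm long along its x; origin under its middle.
- coasters: Bystander: pile of three hexagonal wooden coasters glued together, 80 mm across, 27 mm tall; origin under its centre.
Not all that is in view belongs to the job. Leave any pink or purple look-alike of the bottle_green alone.

How it is judged:
By the outcome, as a careful person would: the job done as asked, in the order asked, and still so for the second after the job is handed in, with the robot touching nothing.
It also fails if it takes over 51 s, if anything falls off the work surface, if the arm or the gripper's body presses on something with over 40 N, if the wrist force passes 120 N, or if a joint passes its speed limit or range.

## Working session

There is one attempt and no reset: what is moved stays moved. The work goes in short steps, Python scripts to look and compute and a tool call to move; the robot and the scene stay as the last step left them, time stands still between calls to the robot, and variables do not carry over. Pictures are saved under pics/ and viewed, at most 10 in all, crops included, and the job is handed in when it is done.

Besides the shell and the picture viewer there is one more tool, called after "Emit:" as a command line: name --argument value ..., lists and objects as JSON in quotes. step_arm: Moves the arm, as the interface text tells. Its arguments: {"type":"object","properties":{"deltas":{"type":"array"},"gripper":{"type":"number"}},"required":["deltas"]}

```bash
mkdir -p pics; ls; python3 - <<'E'
from station import bot
import cv2,numpy as np
s=bot.read_state();print(s)
for n in("top","side","wrist"):
    c=bot.get_calibration(n);print(n,c)
    cv2.imwrite(f"pics/{n}0.png",bot.snapshot(n)[:,:,::-1])
E
```

```text
pics
{'time_s': 0.0, 'joints': array([-1.39237900e+00,  3.13403869e-01,  1.49846869e+00, -4.79747065e-06,
        1.33097493e+00, -2.23380018e-01]), 'qvel': array([-0.00053738, -0.00031747,  0.00071965,  0.00054013, -0.00064459,
       -0.00097   ]), 'joint_torque': array([-1.53231133e-03, -4.12270975e+01, -2.59744924e+01, -2.80651411e-04,
        4.14764945e-03, -3.01391663e-05]), 'tool_pos': array([ 0.20526266, -0.4829232 ,  0.23074678]), 'ee_rot': array([ 9.79887336e-01,  1.99550531e-01,  1.17748716e-05, -6.27311699e-04]), 'ft_force': array([-0.3475777 , -0.30119262, -0.20475756]), 'torque': array([-0.01489127,  0.01816413,  0.05886455]), 'grip_force': 0.0, 'gripper_width': 0.08568601476337029}
top {'vfov': 48.75998510084116, 'cx': 286.1655890890215, 'cy': 200.89146613668163, 'k1': -0.0021005379441843735, 'T': array([[ 0.02478329, -0.98273538,  0.18334929,  0.27871845],
       [-0.99961675, -0.02662404, -0.00758439,  0.0607488 ],
       [ 0.01233494, -0.18309106, -0.98301857,  1.27300154],
       [ 0.        ,  0.        ,  0.        ,  1.        ]])}
side {'vfov': 56.19121580280626, 'cx': 271.17301916439476, 'cy': 211.59472642373703, 'k1': -0.030614470076461873, 'T': array([[ 0.989245  , -0.08080628,  0.1219208 ,  0.38314234],
       [-0.14506848, -0.64856303,  0.74720889, -0.65973098],
       [ 0.01869416, -0.75685953, -0.65331018,  0.68842528],
       [ 0.        ,  0.        ,  0.        ,  1.        ]])}
wrist {'vfov': 64.4392679166211, 'cx': 276.3788870242663, 'cy': 209.57394597330546, 'k1': -0.03726063988807355, 'T': array([[ 0.3909223 , -0.88668188, -0.24693117,  0.26898083],
       [-0.92042306, -0.37690356, -0.10375501, -0.45618523],
       [-0.00107155,  0.26784129, -0.96346245,  0.37305159],
       [ 0.        ,  0.        ,  0.        ,  1.        ]])}
```

View pics/top0.png

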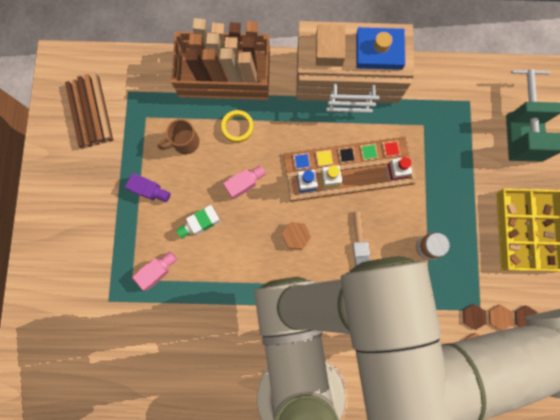

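View pics/side0.png

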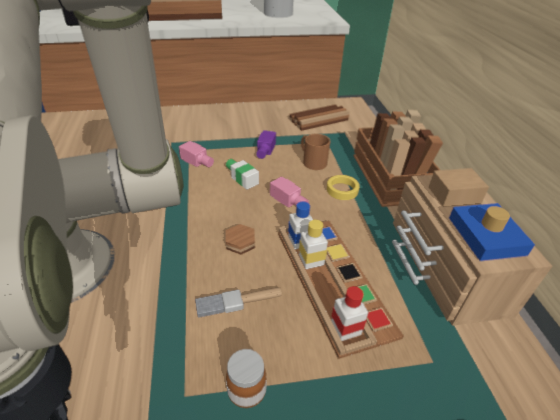

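The top view shows the green-cap white bottle at (200,222), with its cap at about (183,231). The look-alikes are pink at (243,183), pink at (154,272) and purple at (148,187). The only one that fits is the white one with the green cap and band. The rack's chips are blue (302,161), yellow (324,157), black (347,155), green (369,151) and red (392,149), and the place at green is empty.

```bash
cat > h.py <<'E'
from station import bot
import numpy as np, cv2
from scipy.spatial.transform import Rotation as R
def KD(c):
    f=210/np.tan(np.radians(c["vfov"]/2))
    return np.array([[f,0,c["cx"]],[0,f,c["cy"]],[0,0,1]]),np.array([c["k1"],0,0,0,0.])
def cast(c,uv,z):
    K,D=KD(c); p=cv2.undistortPoints(np.float64(uv).reshape(-1,1,2),K,D).reshape(-1,2)
    d=np.c_[p,np.ones(len(p))]@c["T"][:3,:3].T; o=c["T"][:3,3]
    return o+d*((z-o[2])/d[:,2])[:,None]
def proj(c,P):
    K,D=KD(c); T=np.linalg.inv(c["T"])
    return cv2.projectPoints(np.float64(P).reshape(-1,1,3),cv2.Rodrigues(T[:3,:3])[0],T[:3,3],K,D)[0].reshape(-1,2)
def blobs(im,lo,hi,amin=20):
    m=cv2.inRange(cv2.cvtColor(im,cv2.COLOR_RGB2HSV),np.array(lo),np.array(hi))
    n,l,s,ce=cv2.connectedComponentsWithStats(m)
    return [(s[i,4],ce[i].round(1),s[i,:4],(l==i)) for i in range(1,n) if s[i,4]>=amin]
GREEN=((50,120,60),(80,255,255)); RED=((0,170,120),(4,255,255)); BLUE=((105,170,80),(122,255,255)); YEL=((22,170,140),(32,255,255))
def snap(n,save=None):
    s=bot.read_state(); c=bot.get_calibration(n); im=bot.snapshot(n)
    if save: cv2.imwrite("pics/"+save,im[:,:,::-1])
    return s,c,im
def delta(s,goal):  # world shift of TCP -> tool axes in units of 20 mm
    return R.from_quat(s["ee_rot"]).inv().apply(np.array(goal)-s["tool_pos"])/0.02
E
python3 - <<'E'
from h import *
for n in("top","side"):
    c=bot.get_calibration(n); im=cv2.imread(f"pics/{n}0.png")[:,:,::-1].copy()
    for k,col in(("G",GREEN),("R",RED),("B",BLUE),("Y",YEL)):
        for a,ce,bb,m in blobs(im,*col): print(n,k,a,ce,bb,cast(c,[ce],0.018)[0].round(3))
s=bot.read_state();print(R.from_quat(s["ee_rot"]).as_matrix().round(3))
im=cv2.imread("pics/top0.png")[165:285,120:260];cv2.imwrite("pics/crop.png",cv2.resize(im,None,fx=5,fy=5,interpolation=2))
E
```

```text
top G 126 [369.  151.5] [363 146  13  12] [ 0.661 -0.179  0.018]
top G 176 [203.  219.2] [195 210  17  19] [0.456 0.277 0.018]
top G 73 [181.8 231.5] [177 226  11  11] [0.421 0.332 0.018]
top R 150 [391.4 148.4] [385 142  14  14] [ 0.672 -0.242  0.018]
top R 101 [404.9 162.4] [399 157  12  12] [ 0.632 -0.28   0.018]
top B 1357 [379.7  49.7] [358  29  46  39] [ 0.973 -0.213  0.018]
top B 104 [301.6 160.8] [296 156  12  11] [0.628 0.011 0.018]
top B 75 [307.9 176.1] [304 171   9  11] [ 0.585 -0.008  0.018]
top Y 351 [236.8 125.8] [222 111  31  31] [0.726 0.196 0.018]
top Y 153 [324.2 157.7] [318 152  14  13] [ 0.639 -0.053  0.018]
top Y 91 [332.8 171.4] [328 165  11  13] [ 0.6   -0.077  0.018]
top Y 2889 [530.  228.7] [503 189  57  82] [ 0.453 -0.62   0.018]
side G 34 [229.4 162.9] [227 160   7   8] [0.415 0.347 0.018]
side G 109 [241.6 171.7] [236 165  16  19] [0.448 0.296 0.018]
side G 83 [366.5 293.5] [361 286  12  15] [ 0.67  -0.181  0.018]
side R 253 [353.9 296.1] [347 286  16  21] [ 0.642 -0.184  0.018]
side R 249 [377.6 318.4] [368 310  21  18] [ 0.672 -0.243  0.018]
side R 135 [352.8 327.7] [342 322  23  12] [ 0.616 -0.257  0.018]
side B 137 [302.4 209.5] [297 203  12  14] [0.591 0.105 0.018]
side B 2342 [489.3 234.7] [450 206  83  54] [ 1.037 -0.048  0.018]
side B 56 [294.2 235.8] [289 228  10  15] [0.551 0.011 0.018]
side B 59 [327.8 233.1] [324 229  10   9] [0.635 0.01  0.018]
[[ 0.92   0.391 -0.   ]
 [ 0.391 -0.92   0.001]
 [ 0.    -0.001 -1.   ]]
```

View pics/crop.png

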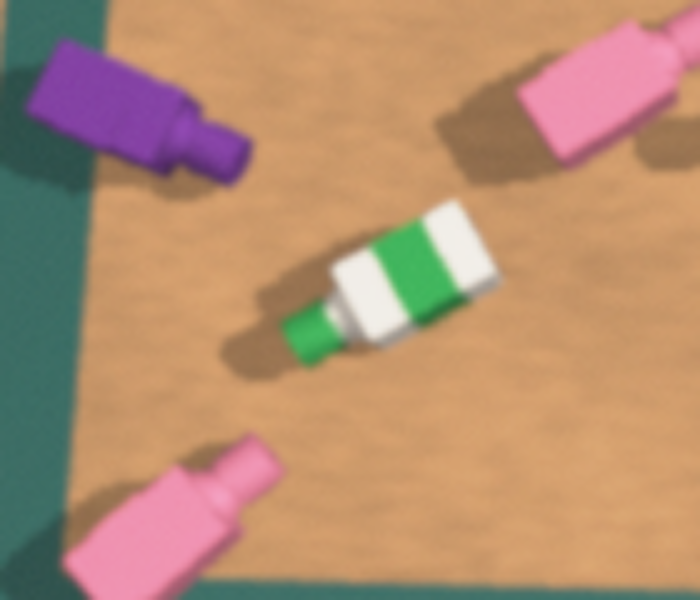

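The crop confirms it: the white bottle with green cap and band is the target. Its cap is at about (0.421, 0.332), and its axis points base to cap at about 122°. I'm moving the wrist camera over it.

Emit:
step_arm --deltas '[[[0.4,-0.5,0],0],[[0.77,-0.98,0],0],[[0.77,-0.98,0],0],[[0.77,-0.98,0],0],[[0.77,-0.98,0],0],[[0.77,-0.98,0],0],[[0.77,-0.98,0],0],[[0.77,-0.98,0],0],[[0.77,-0.98,0],0],[[0.77,-0.98,0],0]]' --gripper 1

```text
time_s: 0.98
tool_pos: [0.2674, -0.2531, 0.2312]
ee_rot: [0.98, 0.199, -0.0, -0.0]
ft_force: [0.9, -0.5, -0.1]
gripper_width: 0.0856
grip_force: 0.0
```

Emit:
step_arm --deltas '[[[0.77,-0.98,0],0],[[0.77,-0.98,0],0],[[0.77,-0.98,0],0],[[0.77,-0.98,0],0],[[0.77,-0.98,0],0],[[0.77,-0.98,0],0],[[0.77,-0.98,0],0],[[0.77,-0.98,0],0],[[0.77,-0.98,0],0],[[0.77,-0.98,0],0]]'

```text
time_s: 1.82
tool_pos: [0.3324, -0.0124, 0.2313]
ee_rot: [0.98, 0.2, 0.0, 0.0]
ft_force: [0.9, -0.7, 0.8]
gripper_width: 0.0854
grip_force: 0.0
```

Emit:
step_arm --deltas '[[[0.77,-0.98,0],0],[[0.77,-0.98,0],0],[[0.77,-0.98,0],0],[[0.77,-0.98,0],0],[[0.77,-0.98,0],0],[[0.77,-0.98,0],0],[[0.77,-0.98,0],0],[[0.77,-0.98,0],0],[[0.77,-0.98,0],0],[[0.77,-0.98,0],0]]'

```text
time_s: 2.65
tool_pos: [0.3975, 0.2283, 0.2311]
ee_rot: [0.98, 0.2, -0.0, 0.0]
ft_force: [0.4, -0.8, 0.2]
gripper_width: 0.0854
grip_force: 0.0
```

Emit:
step_arm --deltas '[[[0.77,-0.98,0],0],[[0.77,-0.98,0],0],[[0.77,-0.98,0],0],[[0.4,-0.5,0],0],[[0,0,0],-1],[[0,0,0],-1],[[0,0,0],-1],[[0,0,0],-1],[[0,0,0],-1],[[0,0,0],-1]]'

```text
time_s: 3.48
tool_pos: [0.4204, 0.3114, 0.231]
ee_rot: [0.904, 0.429, -0.0, -0.0]
ft_force: [0.8, 0.4, 0.4]
gripper_width: 0.0851
grip_force: 0.0
```

Emit:
step_arm --deltas '[[[0,0,0],-1],[[0,0,0],-1],[[0,0,0],-1],[[0,0,0],-1],[[0,0,0],-1],[[0,0,0],-1],[[0,0,0],-1],[[0,0,0],-1],[[0,0,0],-1],[[0,0,0],-1]]'

```text
time_s: 4.32
tool_pos: [0.4204, 0.3114, 0.231]
ee_rot: [0.665, 0.747, -0.0, -0.0]
ft_force: [0.4, 0.3, -0.6]
gripper_width: 0.0854
grip_force: 0.0
```

Emit:
step_arm --deltas '[[[0,0,0],-1],[[0,0,0],-1],[[0,0,0],-1],[[0,0,0],-1],[[0,0,0],-1],[[0,0,0],-0.7],[[0,0,0],0],[[0,0,0],0]]'

```text
time_s: 4.98
tool_pos: [0.4204, 0.3114, 0.2311]
ee_rot: [0.482, 0.876, -0.0, -0.0]
ft_force: [-0.1, 0.9, -0.2]
gripper_width: 0.0857
grip_force: 0.0
```

```bash
python3 - <<'E'
from h import *
s,c,im=snap("wrist","w1.png")
M=R.from_quat(s["ee_rot"]).as_matrix();print(s["time_s"],s["tool_pos"],s["joints"].round(2),np.degrees(np.arctan2(M[1,0],M[0,0])),M[2].round(4))
for a,ce,bb,m in blobs(im,*GREEN,200): print(a,ce,bb,cast(c,[ce],0.038)[0].round(4))
E
```

```text
4.9833 [0.42042358 0.31139623 0.23114737] [ 0.41  0.31  1.5  -0.    1.33 -0.15] 122.38268095115168 [ 0.e+00 -3.e-04 -1.e+00]
571 [285.  171.4] [273 160  25  24] [0.4211 0.3288 0.038 ]
1077 [284.3 235.5] [264 223  42  26] [0.4577 0.2705 0.038 ]
```

View pics/w1.png

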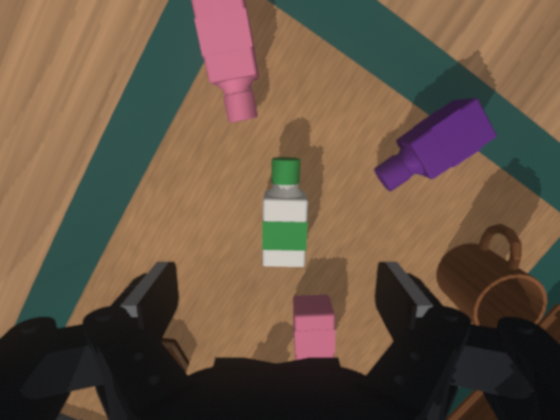

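The wrist view shows the bottle nearly in line with the tool: cap at (285,171), body from row 199 to 266, columns 263 to 307. The pink bottle's end at (313,297) is clear of the base.

```bash
python3 - <<'E'
from h import *
s=bot.read_state();c=bot.get_calibration("wrist"); im=cv2.imread("pics/w1.png")[:,:,::-1].copy()
hsv=cv2.cvtColor(im,cv2.COLOR_RGB2HSV)[150:275,250:320]
m=((hsv[...,1]<50)&(hsv[...,2]>130))|((hsv[...,0]>50)&(hsv[...,0]<80)&(hsv[...,1]>120))
m=m.astype(np.uint8)
body=m.copy(); body[:48]=0
cn=max(cv2.findContours(body,0,1)[0],key=cv2.contourArea); (u,v),wh,a=cv2.minAreaRect(cn); print(u+250,v+150,wh,a)
for r in range(5,125,6):
    x=np.flatnonzero(m[r]); print(r+150,(x.min()+250,x.max()+250) if len(x) else None,end=' ')
b=cv2.boxPoints(((u+250,v+150),(wh[0]+1,wh[1]+1),a)); P=cast(c,b,.046);print(P.round(4)); print(P.mean(0),[np.linalg.norm(P[i]-P[i-1]).round(4) for i in range(4)])
print("cap",cast(c,[[285,171.4]],.033),cast(c,[[285,171.4]],.0385))
E
```

```text
284.5 235.5 (25.0, 41.0) 90.0
155 None 161 (np.int64(274), np.int64(297)) 167 (np.int64(274), np.int64(297)) 173 (np.int64(273), np.int64(297)) 179 (np.int64(273), np.int64(296)) 185 (np.int64(278), np.int64(294)) 191 (np.int64(279), np.int64(295)) 197 (np.int64(285), np.int64(288)) 203 (np.int64(263), np.int64(307)) 209 (np.int64(263), np.int64(307)) 215 (np.int64(263), np.int64(306)) 221 (np.int64(266), np.int64(305)) 227 (np.int64(264), np.int64(305)) 233 (np.int64(264), np.int64(305)) 239 (np.int64(264), np.int64(304)) 245 (np.int64(264), np.int64(304)) 251 (np.int64(263), np.int64(304)) 257 (np.int64(263), np.int64(304)) 263 (np.int64(263), np.int64(304)) 269 None [[0.4302 0.2733 0.046 ]
 [0.4668 0.2965 0.046 ]
 [0.4828 0.2726 0.046 ]
 [0.4454 0.2489 0.046 ]]
[0.45630515 0.2728364  0.046     ] [np.float64(0.0288), np.float64(0.0433), np.float64(0.0288), np.float64(0.0443)]
cap [[0.42164469 0.32823972 0.033     ]] [[0.42105802 0.32890069 0.0385    ]]
```

```bash
python3 - <<'E'
from h import *
s=bot.read_state();c=bot.get_calibration("wrist")
B=cast(c,[[283.8,265.5],[285.2,199.5]],.046); print(B, np.linalg.norm(B[1]-B[0]))
cap=cast(c,[[285.4,168]],.036)[0]
d=B[1]-B[0];print("body ang",np.degrees(np.arctan2(d[1],d[0])));d2=cap-B[0];print("cap ang",np.degrees(np.arctan2(d2[1],d2[0])))
u=(cap-B.mean(0))[:2];u/=np.linalg.norm(u);print(np.degrees(np.arctan2(u[1],u[0])))
m=B.mean(0)[:2]
g=m+u*(102-38)/1000; print("cap centre",g,"mid",m)
print(delta(s,[g[0],g[1],0.231]))
E
```

```text
[[0.4740359  0.24388425 0.046     ]
 [0.43590857 0.30585277 0.046     ]] 0.07275844527179788
body ang 121.60271041978503
cap ang 121.69384044355739
121.74341012818526
cap centre [0.4213008  0.32929493] mid [0.45497223 0.27486851]
[0.73112132 0.51530039 0.00799904]
```

Emit:
step_arm --deltas '[[[0.75,0.5,0.5],0.15],[[0,0,1],0],[[0,0,1],0],[[0,0,1],0],[[0,0,1],0],[[0,0,1],0],[[0,0,1],0],[[0,0,1],0],[[0,0,1],0],[[0,0,1],0]]'

```text
time_s: 5.87
tool_pos: [0.4208, 0.3294, 0.0404]
ee_rot: [0.487, 0.873, 0.0, 0.0]
ft_force: [0.5, 0.8, -0.8]
gripper_width: 0.0855
grip_force: 0.0
```

Emit:
step_arm --deltas '[[[0,0,0.8],0],[[0,0,0.6],0],[[0,0,0.35],0],[[0,0,0],0],[[0,0,0],0]]'

```text
time_s: 6.28
tool_pos: [0.421, 0.3295, 0.0066]
ee_rot: [0.487, 0.874, 0.0, 0.0]
ft_force: [0.1, 0.3, 0.4]
gripper_width: 0.0853
grip_force: 0.0
```

Emit:
step_arm --deltas '[[[0,0,0],0],[[0,0,0],0],[[0,0,0],0],[[0,0,0],0],[[0,0,0],0],[[0,0,0],0]]' --gripper -0.28

```text
time_s: 6.78
tool_pos: [0.4209, 0.3295, 0.0066]
ee_rot: [0.486, 0.874, 0.0, 0.0]
ft_force: [-1.2, -0.2, 3.3]
gripper_width: 0.0308
grip_force: 5.7
```

The light grip holds the cap at 30.8 mm and about 6 N, which is low enough for the bottle to pivot. I'll lift a little and look.

Emit:
step_arm --deltas '[[[0,0,-0.2],0],[[0,0,-0.3],0],[[0,0,-0.4],0],[[0,0,-0.4],0],[[0,0,-0.4],0],[[0,0,-0.3],0],[[0,0,0],0]]'

```text
time_s: 7.37
tool_pos: [0.4214, 0.3299, 0.0479]
ee_rot: [0.486, 0.874, 0.001, 0.001]
ft_force: [-1.2, 1.0, 0.9]
gripper_width: 0.0308
grip_force: 3.8
```

```bash
python3 - <<'E'
from h import *
s,c,im=snap("side","s2.png"); print(s["tool_pos"],s["ft_force"],s["grip_force"],s["gripper_width"])
a=im[110:230,160:330]; s,c,im=snap("wrist"); b=im[120:420,150:420]
k=np.hstack([cv2.resize(a,(425,300)),cv2.resize(b,(270,300))]);cv2.imwrite("pics/v2.png",k[:,:,::-1])
E
```

```text
[0.42142062 0.32987011 0.04791766] [-1.20969113  1.03872403  0.94706834] 3.799881711602211 0.030806984047002543
```

View pics/v2.png

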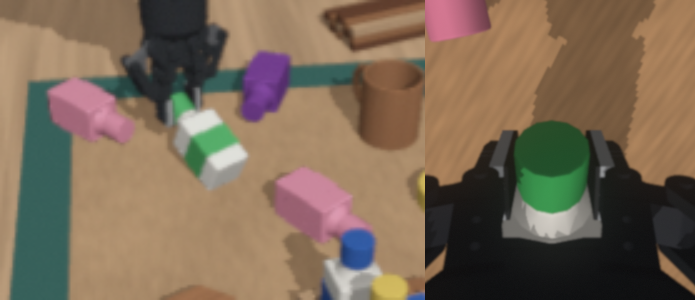

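The view shows the cap held between the pads and the base still on the bench: the bottle is pivoting. I'll keep lifting along an arc toward the base.

Emit:
step_arm --deltas '[[[-0.2,0,-0.3],0],[[-0.3,0,-0.4],0],[[-0.4,0,-0.4],0],[[-0.4,0,-0.3],0],[[-0.4,0,-0.3],0],[[-0.4,0,-0.2],0],[[-0.4,0,-0.1],0],[[-0.3,0,-0.1],0],[[0,0,0],0]]'

```text
time_s: 8.22
tool_pos: [0.4512, 0.2809, 0.0887]
ee_rot: [0.487, 0.873, 0.0, 0.0]
ft_force: [-0.4, -0.0, 3.1]
gripper_width: 0.0308
grip_force: 4.0
```

```bash
python3 - <<'E'
from h import *
s,c,im=snap("side","s3.png"); print(s["tool_pos"],s["ft_force"],s["grip_force"],s["gripper_width"])
a=im[110:230,160:330]; s,c,im=snap("wrist"); b=im[120:420,150:420]
k=np.hstack([cv2.resize(a,(425,300)),cv2.resize(b,(270,300))]);cv2.imwrite("pics/v3.png",k[:,:,::-1])
E
```

```text
[0.4512143  0.28090807 0.08870669] [-0.41147034 -0.0060447   3.09836245] 4.040650874376297 0.03078547141998632
```

View pics/v3.png

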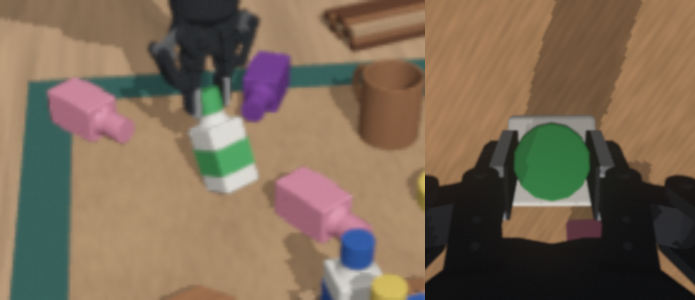

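Emit:
step_arm --deltas '[[[-0.2,0,0.01],0],[[-0.3,0,0.03],0],[[-0.3,0,0.05],0],[[-0.2,0,0.06],0],[[0,0,0.05],0],[[0,0,0],0],[[0,0,0],0]]'

```text
time_s: 8.9
tool_pos: [0.4612, 0.265, 0.0846]
ee_rot: [0.486, 0.874, 0.0, 0.0]
ft_force: [-0.0, -0.7, 5.0]
gripper_width: 0.0306
grip_force: 4.7
```

```bash
python3 - <<'E'
from h import *
s,c,im=snap("side","s4.png"); print(s["tool_pos"],s["ft_force"],s["grip_force"],s["gripper_width"])
a=im[110:230,160:330]; s,c,im=snap("wrist"); b=im[120:420,150:420]
k=np.hstack([cv2.resize(a,(425,300)),cv2.resize(b,(270,300))]);cv2.imwrite("pics/v4.png",k[:,:,::-1])
E
```

```text
[0.46115834 0.26501647 0.08459933] [-0.04760722 -0.65129868  4.95998381] 4.713806658983231 0.030613812347240813
```

View pics/v4.png

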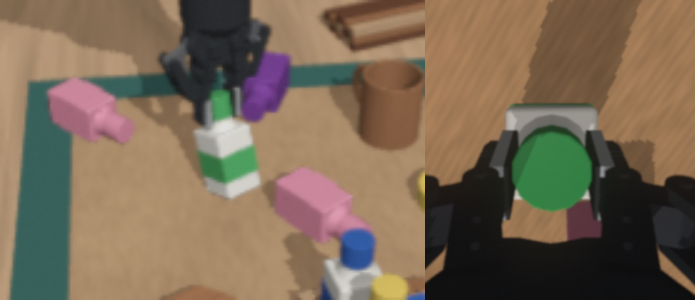

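```bash
python3 - <<'E'
from h import *
s,c,im=snap("wrist","w5.png"); M=R.from_quat(s["ee_rot"]).as_matrix(); x=M[:,0];y=M[:,1]; t=s["tool_pos"].copy()
b=max(blobs(im,*GREEN,200),key=lambda q:q[0]);print(b[:3])
for off in(0,):
  p=t.copy();p[2]=0
  T=[p+x*15.5e-3*np.cos(a)+y*15.5e-3*np.sin(a)+[0,0,.114] for a in np.linspace(0,6.28,60)]
  T+= [q-[0,0,.026] for q in T]
  q=proj(c,T);print("cap pred",q.min(0),q.max(0))
  print("shoulder pred",proj(c,[p+x*.023+y*k*.023+[0,0,.076] for k in(-1,0,1)]).round(1))
  print("base pred",proj(c,[p+x*.023+[0,0,0]]).round(1))
h=cv2.cvtColor(im,cv2.COLOR_RGB2HSV); col=h[200:260:3,277]; print([(200+3*i,tuple(map(int,v))) for i,v in enumerate(col)])
E
```

```text
(np.int32(4971), array([276.6, 289.8]), array([237, 250,  80,  80], dtype=int32))
cap pred [232.60071764 238.75662357] [313.76700415 335.52874629]
shoulder pred [[225.  214.9]
 [273.7 214.9]
 [322.4 214.8]]
base pred [[274.5 183.7]]
[(200, (14, 117, 118)), (203, (15, 119, 116)), (206, (15, 116, 112)), (209, (14, 115, 109)), (212, (14, 115, 109)), (215, (15, 116, 112)), (218, (14, 116, 114)), (221, (15, 115, 111)), (224, (49, 70, 76)), (227, (19, 21, 99)), (230, (17, 17, 136)), (233, (20, 16, 145)), (236, (23, 19, 110)), (239, (21, 17, 107)), (242, (19, 19, 106)), (245, (56, 52, 74)), (248, (60, 111, 60)), (251, (64, 132, 83)), (254, (66, 143, 125)), (257, (66, 143, 130))]
```

```bash
python3 - <<'E'
from h import *
s=bot.read_state();c=bot.get_calibration("wrist"); M=R.from_quat(s["ee_rot"]).as_matrix(); x=M[:,0];y=M[:,1];z=np.array([0,0,1.]); t=s["tool_pos"]
piv=t+[0,0,.0165]
A=np.linspace(0,6.28,60)
for sp in(.099,.102,.105):
  for th in(0,5,10,15,20):
    a=np.radians(th); u=z*np.cos(a)+x*np.sin(a); w=x*np.cos(a)-z*np.sin(a)
    P=lambda sv,p,q: piv+u*(sv-sp)+w*p+y*q
    top=proj(c,[P(.114,.0155*np.cos(k),.0155*np.sin(k)) for k in A]); bot_=proj(c,[P(.088,.0155*np.cos(k),.0155*np.sin(k)) for k in A])
    print(sp,th,"top v",top[:,1].min().round(),top[:,1].max().round(),"capbottom vmin",bot_[:,1].min().round(),"shoulder",proj(c,[P(.076,.023,0)])[0,1].round(1),"lowest z",min(P(0,.023,0)[2],P(0,-.023,0)[2]).round(4))
E
```

```text
0.099 0 top v 266.0 339.0 capbottom vmin 240.0 shoulder 216.1 lowest z 0.002
0.099 5 top v 261.0 338.0 capbottom vmin 242.0 shoulder 219.2 lowest z 0.0004
0.099 10 top v 257.0 337.0 capbottom vmin 243.0 shoulder 222.6 lowest z -0.0004
0.099 15 top v 253.0 335.0 capbottom vmin 245.0 shoulder 226.3 lowest z -0.0005
0.099 20 top v 249.0 333.0 capbottom vmin 246.0 shoulder 230.3 lowest z 0.0002
0.102 0 top v 263.0 334.0 capbottom vmin 238.0 shoulder 214.3 lowest z -0.001
0.102 5 top v 259.0 334.0 capbottom vmin 240.0 shoulder 217.9 lowest z -0.0026
0.102 10 top v 255.0 333.0 capbottom vmin 242.0 shoulder 221.8 lowest z -0.0034
0.102 15 top v 251.0 332.0 capbottom vmin 244.0 shoulder 226.0 lowest z -0.0034
0.102 20 top v 248.0 330.0 capbottom vmin 246.0 shoulder 230.4 lowest z -0.0027
0.105 0 top v 259.0 329.0 capbottom vmin 236.0 shoulder 212.5 lowest z -0.004
0.105 5 top v 256.0 330.0 capbottom vmin 238.0 shoulder 216.6 lowest z -0.0056
0.105 10 top v 253.0 329.0 capbottom vmin 240.0 shoulder 220.9 lowest z -0.0063
0.105 15 top v 250.0 329.0 capbottom vmin 243.0 shoulder 225.6 lowest z -0.0063
0.105 20 top v 248.0 328.0 capbottom vmin 246.0 shoulder 230.5 lowest z -0.0055
```

The wrist view (cap rows 248–330, shoulder edge at row 223) puts the lean at about 13°, just at the tipping point. I'll carry the cap further over.

Emit:
step_arm --deltas '[[[-0.2,0,0],0],[[-0.3,0,0],0],[[-0.3,0,0],0],[[-0.3,0,0],0],[[-0.1,0,0.03],0],[[0,0,0],0],[[0,0,0],0]]'

```text
time_s: 9.63
tool_pos: [0.4735, 0.2442, 0.0835]
ee_rot: [0.486, 0.874, -0.0, -0.0]
ft_force: [0.6, -0.2, 0.4]
gripper_width: 0.0307
grip_force: 4.4
```

```bash
cat > tilt.py <<'E'
from h import *
s,c,im=snap("wrist")
b=max(blobs(im,*GREEN,200),key=lambda q:q[0]);h=cv2.cvtColor(im,cv2.COLOR_RGB2HSV)
col=h[150:260,277,1]; e=150+np.flatnonzero(col<60)
print(s["time_s"],s["tool_pos"].round(4),s["ft_force"].round(1),s["grip_force"].round(1),"cap",b[2],"shoulder row",e[:1], "want ~214 (upright), 222 is 10 deg")
E
python3 tilt.py
```

```text
Traceback (most recent call last):
  File "tilt.py", line 5, in <module>
    print(s["time_s"],s["tool_pos"].round(4),s["ft_force"].round(1),s["grip_force"].round(1),"cap",b[2],"shoulder row",e[:1], "want ~214 (upright), 222 is 10 deg")
                                                                    ^^^^^^^^^^^^^^^^^^^^^
AttributeError: 'float' object has no attribute 'round'
```

```bash
sed -i 's/s\["grip_force"\].round(1)/s["grip_force"]/' tilt.py; python3 tilt.py
```

```text
9.6833 [0.4735 0.2444 0.0836] [ 0.1 -0.4 -1.1] 4.384932518005371 cap [237 243  81  90] shoulder row [196] want ~214 (upright), 222 is 10 deg
```

```bash
cat > tilt2.py <<'E'
from h import *
s,c,im=snap("wrist"); h=cv2.cvtColor(im,cv2.COLOR_RGB2HSV)
b=max(blobs(im,*GREEN,200),key=lambda q:q[0]);print(s["time_s"],s["tool_pos"].round(4),s["ft_force"].round(1),"cap",b[2])
print([(150+3*i,tuple(map(int,v))) for i,v in enumerate(h[150:260:3,277])])
M=R.from_quat(s["ee_rot"]).as_matrix(); x=M[:,0];y=M[:,1];z=np.array([0,0,1.]); piv=s["tool_pos"]+[0,0,.0165]; A=np.linspace(0,6.28,60)
for sp in(.0995,.102):
  for th in(-6,-3,0,3,6):
    a=np.radians(th); u=z*np.cos(a)+x*np.sin(a); w=x*np.cos(a)-z*np.sin(a)
    P=lambda sv,p,q=0: piv+u*(sv-sp)+w*p+y*q
    f=lambda sv:proj(c,[P(sv,.0155*np.cos(k),.0155*np.sin(k)) for k in A])[:,1]
    print(sp,th,"top",f(.114).min().round(),f(.114).max().round(),"capbot",f(.088).min().round(),"shoulder,band(52,28),base",proj(c,[P(.076,.023),P(.052,.023),P(.028,.023),P(0,.023)])[:,1].round(1))
E
python3 tilt2.py
```

```text
9.7333 [0.4734 0.2444 0.0836] [-0.8 -0.4 -0.4] cap [237 243  81  90]
[(150, (15, 118, 112)), (153, (15, 120, 113)), (156, (14, 117, 113)), (159, (14, 120, 113)), (162, (14, 121, 114)), (165, (14, 119, 118)), (168, (15, 119, 118)), (171, (14, 119, 116)), (174, (14, 116, 112)), (177, (15, 119, 109)), (180, (15, 117, 109)), (183, (15, 117, 111)), (186, (14, 116, 114)), (189, (15, 115, 113)), (192, (14, 116, 112)), (195, (15, 94, 106)), (198, (34, 22, 83)), (201, (58, 105, 63)), (204, (59, 109, 63)), (207, (60, 84, 73)), (210, (21, 20, 91)), (213, (23, 22, 92)), (216, (19, 21, 98)), (219, (17, 18, 131)), (222, (18, 17, 149)), (225, (20, 17, 132)), (228, (19, 17, 119)), (231, (19, 17, 117)), (234, (19, 18, 115)), (237, (19, 18, 114)), (240, (45, 27, 95)), (243, (63, 120, 64)), (246, (64, 121, 63)), (249, (63, 121, 63)), (252, (64, 124, 64)), (255, (65, 130, 63)), (258, (66, 138, 74))]
0.0995 -6 top 271.0 338.0 capbot 239.0 shoulder,band(52,28),base [212.6 195.4 182.1 170. ]
0.0995 -3 top 268.0 338.0 capbot 240.0 shoulder,band(52,28),base [214.2 199.2 187.6 177.1]
0.0995 0 top 266.0 338.0 capbot 240.0 shoulder,band(52,28),base [215.9 203.1 193.2 184.2]
0.0995 3 top 263.0 338.0 capbot 241.0 shoulder,band(52,28),base [217.7 207.  198.8 191.3]
0.0995 6 top 260.0 337.0 capbot 242.0 shoulder,band(52,28),base [219.7 211.1 204.5 198.4]
0.102 -6 top 268.0 334.0 capbot 236.0 shoulder,band(52,28),base [210.6 193.9 180.9 169. ]
0.102 -3 top 265.0 334.0 capbot 237.0 shoulder,band(52,28),base [212.4 197.8 186.6 176.3]
0.102 0 top 263.0 334.0 capbot 238.0 shoulder,band(52,28),base [214.4 201.9 192.3 183.5]
0.102 3 top 260.0 334.0 capbot 239.0 shoulder,band(52,28),base [216.5 206.1 198.1 190.7]
0.102 6 top 258.0 334.0 capbot 240.0 shoulder,band(52,28),base [218.7 210.3 203.9 198. ]
```

The lean is now about 5°, so I'll carry it a bit further and press down lightly.

Emit:
step_arm --deltas '[[[-0.2,0,0.03],0],[[-0.2,0,0.03],0],[[-0.1,0,0.05],0],[[0,0,0.05],0],[[0,0,0],0],[[0,0,0],0]]'

```text
time_s: 10.28
tool_pos: [0.4791, 0.2359, 0.0809]
ee_rot: [0.486, 0.874, 0.0, 0.0]
ft_force: [-1.4, -0.2, 4.3]
gripper_width: 0.0308
grip_force: 5.0
```

```bash
python3 tilt2.py | sed 's/(1[5-7][0-9], ([^)]*)), //g'
```

```text
10.2833 [0.4791 0.2359 0.0809] [-1.4 -0.2  4.3] cap [236 241  82  94]
[(180, (14, 115, 111)), (183, (17, 42, 98)), (186, (34, 23, 87)), (189, (59, 104, 66)), (192, (60, 106, 65)), (195, (61, 110, 65)), (198, (61, 109, 68)), (201, (46, 30, 94)), (204, (19, 21, 96)), (207, (21, 19, 96)), (210, (21, 19, 96)), (213, (19, 17, 120)), (216, (20, 16, 142)), (219, (20, 16, 148)), (222, (19, 16, 126)), (225, (15, 16, 124)), (228, (19, 17, 122)), (231, (21, 15, 120)), (234, (19, 17, 119)), (237, (21, 16, 114)), (240, (62, 95, 70)), (243, (64, 122, 65)), (246, (64, 124, 66)), (249, (65, 127, 66)), (252, (65, 127, 66)), (255, (65, 131, 66)), (258, (64, 131, 66))]
0.0995 -6 top 271.0 338.0 capbot 239.0 shoulder,band(52,28),base [212.5 195.3 182.1 169.9]
0.0995 -3 top 268.0 338.0 capbot 239.0 shoulder,band(52,28),base [214.1 199.1 187.6 177. ]
0.0995 0 top 265.0 338.0 capbot 240.0 shoulder,band(52,28),base [215.8 203.  193.1 184.1]
0.0995 3 top 263.0 338.0 capbot 241.0 shoulder,band(52,28),base [217.6 207.  198.7 191.3]
0.0995 6 top 260.0 337.0 capbot 241.0 shoulder,band(52,28),base [219.6 211.  204.4 198.4]
0.102 -6 top 268.0 334.0 capbot 236.0 shoulder,band(52,28),base [210.5 193.8 180.8 169. ]
0.102 -3 top 265.0 334.0 capbot 237.0 shoulder,band(52,28),base [212.3 197.8 186.5 176.2]
0.102 0 top 263.0 334.0 capbot 238.0 shoulder,band(52,28),base [214.3 201.8 192.2 183.4]
0.102 3 top 260.0 334.0 capbot 239.0 shoulder,band(52,28),base [216.4 206.  198.  190.7]
0.102 6 top 258.0 334.0 capbot 240.0 shoulder,band(52,28),base [218.6 210.3 203.8 197.9]
```

The base edge is at row 183, so it's upright and flat. Releasing.

Emit:
step_arm --deltas '[[[0,0,0],0],[[0,0,0],0],[[0,0,0],0],[[0,0,0],0],[[0,0,0],0],[[0,0,-0.5],0],[[0,0,-1],0],[[0,0,-1],0],[[0,0,-0.5],0],[[0,0,0],0]]' --gripper 1

```text
time_s: 11.17
tool_pos: [0.4799, 0.2363, 0.143]
ee_rot: [0.486, 0.874, 0.002, 0.002]
ft_force: [0.2, 0.1, 0.1]
gripper_width: 0.0854
grip_force: 0.0
```

```bash
python3 - <<'E'
from h import *
s,c,im=snap("side"); print(s["time_s"],s["tool_pos"],s["ft_force"],s["grip_force"],s["gripper_width"])
a=im[110:230,160:330]; s,c,im=snap("wrist","w6.png"); b=im[:,140:420]
k=np.hstack([cv2.resize(a,(510,360)),cv2.resize(b,(240,360))]);cv2.imwrite("pics/v6.png",k[:,:,::-1])
M=R.from_quat(s["ee_rot"]).as_matrix(); x=M[:,0]
g=max(blobs(im,*GREEN,200),key=lambda q:q[0]);print(g[:3])
e=cv2.fitEllipse(max(cv2.findContours(g[3].astype(np.uint8),0,1)[0],key=cv2.contourArea));print(e)
print("cap vs tcp, units", delta(s,cast(c,[[g[2][0]+g[2][2]/2,g[2][1]+g[2][3]-g[2][2]/2]],.114)[0]).round(2))
E
```

```text
11.1667 [0.47988749 0.23629097 0.14303948] [0.20322978 0.10700786 0.08250431] 0.0 0.08544457659032076
(np.int32(2135), array([275.4, 239.2]), array([250, 214,  52,  52], dtype=int32))
((275.390869140625, 239.2222442626953), (50.527584075927734, 51.944156646728516), 81.6263198852539)
cap vs tcp, units [0.16 0.05 1.37]
```

View pics/v6.png

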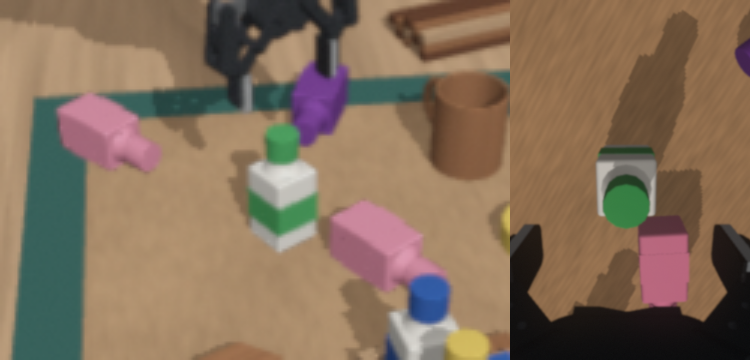

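```bash
python3 - <<'E'
from h import *
PINK=((160,60,90),(179,255,255))
T0=bot.get_calibration("top")
t0=cv2.imread("pics/top0.png")[:,:,::-1].copy(); s,c,t1=snap("top","top1.png")
s1,c1,si=snap("side"); s0=cv2.imread("pics/side0.png")[:,:,::-1].copy()
for n,a in(("t0",t0),("t1",t1),("s0",s0),("s1",si)):
    print(n,[(int(q[0]),q[1].tolist(),q[2].tolist()) for q in blobs(a,*PINK,60)])
s=bot.read_state();c=bot.get_calibration("wrist")
im=cv2.imread("pics/w6.png")[:,:,::-1].copy()
b=max(blobs(im,*PINK,200),key=lambda q:q[0]);print(b[:3])
for r in range(b[2][1],b[2][1]+60,6):
    x=np.flatnonzero(b[3][r]); print(r,x.min(),x.max(),im[r,x.mean().astype(int)],end=' ')
print()
for v in (250,260,270,280,290): print(v,(-delta(s,[0,0,0])+delta(s,[0,0,0])).sum(),[(delta(s,cast(c,[[u,v]],.046)[0])*20).round(1) for u in(b[2][0]+4,b[2][0]+b[2][2]-4)])
E
```

```text
t0 [(667, [242.8, 181.2], [224, 166, 41, 32]), (790, [153.2, 271.3], [132, 252, 44, 38])]
t1 [(630, [243.8, 181.1], [228, 166, 37, 32]), (711, [151.2, 272.7], [132, 254, 36, 36])]
s0 [(572, [194.8, 154.2], [179, 141, 35, 26]), (688, [285.7, 191.7], [270, 177, 39, 30])]
s1 [(573, [194.8, 154.2], [179, 141, 35, 26]), (687, [285.7, 191.7], [270, 177, 39, 30])]
(np.int32(4757), array([319.3, 312.2]), array([290, 265,  59,  93], dtype=int32))
265 290 290 [97 62 64] 271 290 346 [92 52 62] 277 290 347 [179 101 122] 283 290 347 [184 103 125] 289 291 347 [185 104 126] 295 291 348 [181 101 123] 301 290 348 [185 103 126] 307 291 348 [185 103 126] 313 292 348 [184 102 126] 319 292 348 [185 103 126] 
250 0.0 [array([-29.9,  14.6,  93.4]), array([-30. ,  53.5,  93.3])]
260 0.0 [array([-38.2,  14.8,  93.4]), array([-38.2,  53.9,  93.3])]
270 0.0 [array([-46.6,  14.9,  93.4]), array([-46.6,  54.4,  93.3])]
280 0.0 [array([-55.1,  15. ,  93.4]), array([-55.2,  54.9,  93.3])]
290 0.0 [array([-63.9,  15.1,  93.4]), array([-63.9,  55.4,  93.3])]
```

The view shows the green bottle upright at (283,185) and free of the gripper, and the pink bottle hasn't moved (same side pixels as at the start). Now I'll take it by the body.

Emit:
step_arm --deltas '[[[0.12,0.05,0.6],0],[[0,0,1],0],[[0,0,1],0],[[0,0,1],0],[[0,0,0.7],0],[[0,0,0.35],0],[[0,0,0],0],[[0,0,0],0]]'

```text
time_s: 12.03
tool_pos: [0.4784, 0.2385, 0.0475]
ee_rot: [0.486, 0.874, -0.0, -0.0]
ft_force: [-0.1, -0.2, 0.1]
gripper_width: 0.0854
grip_force: 0.0
```

Emit:
step_arm --deltas '[[[0,0,0],0],[[0,0,0],0],[[0,0,0],0],[[0,0,0],0],[[0,0,0],0],[[0,0,0],0],[[0,0,0],0]]' --gripper -0.4

```text
time_s: 12.62
tool_pos: [0.4786, 0.2385, 0.0484]
ee_rot: [0.486, 0.874, 0.0, 0.0]
ft_force: [-1.8, -0.1, 6.1]
gripper_width: 0.045
grip_force: 61.4
```

Emit:
step_arm --deltas '[[[0,0,-0.3],0],[[0,0,-0.7],0],[[0,0,-1],0],[[0,0,-1],0],[[0,0,-1],0],[[0,0,-1],0],[[0,0,-1],0],[[0,0,-1],0],[[0,0,-0.5],0],[[0,0,0],0]]'

```text
time_s: 13.45
tool_pos: [0.4791, 0.2388, 0.1997]
ee_rot: [0.486, 0.874, 0.001, 0.001]
ft_force: [0.2, 0.2, -1.7]
gripper_width: 0.045
grip_force: 61.7
```

```bash
python3 - <<'E'
from h import *
s=bot.read_state(); M=R.from_quat(s["ee_rot"]).as_matrix();print(s["time_s"],s["tool_pos"],np.degrees(np.arctan2(M[1,0],M[0,0])),s["grip_force"],s["gripper_width"])
# rack from chips: top pics 0,1 and side0, chip faces at z=.018
out={}
for n,f in(("top","top0"),("top","top1"),("side","side0")):
    c=bot.get_calibration(n); im=cv2.imread(f"pics/{f}.png")[:,:,::-1].copy()
    for k,col in(("G",GREEN),("R",RED),("B",BLUE),("Y",YEL)):
        for a,ce,bb,m in blobs(im,*col,40):
            p=cast(c,[ce],.018)[0]; 
            if 0.615<p[0]<0.69 and -.26<p[1]<.03: print(f,k,a,p.round(4))
E
```

```text
13.45 [0.47914473 0.23875798 0.19967197] 121.80066674057439 61.73665523529053 0.044988261787730986
top0 G 126 [ 0.6606 -0.1788  0.018 ]
top0 R 150 [ 0.6715 -0.2422  0.018 ]
top0 B 104 [0.6282 0.0107 0.018 ]
top0 Y 153 [ 0.639  -0.0526  0.018 ]
top1 G 126 [ 0.6606 -0.1788  0.018 ]
top1 R 150 [ 0.6712 -0.2422  0.018 ]
top1 B 103 [0.6282 0.0107 0.018 ]
top1 Y 159 [ 0.639  -0.0526  0.018 ]
side0 G 83 [ 0.6702 -0.1807  0.018 ]
side0 R 253 [ 0.6416 -0.1837  0.018 ]
side0 R 249 [ 0.6724 -0.2433  0.018 ]
side0 R 135 [ 0.6165 -0.257   0.018 ]
side0 B 59 [0.635  0.0095 0.018 ]
```

The bottle is held firmly at 61 N. The chips are 256.6 mm apart from red to blue (256 expected), the lane y axis is at 99.7°, and the green place is at (0.5936, -0.1904). I'm moving over it high.

Emit:
step_arm --deltas '[[[-0.4,-0.12,-0.4],0],[[-0.7,-0.21,-0.4],0],[[-0.9,-0.27,0],0],[[-0.9,-0.27,0],0],[[-0.9,-0.27,0],0],[[-0.9,-0.27,0],0],[[-0.9,-0.27,0],0],[[-0.9,-0.27,0],0],[[-0.9,-0.27,0],0],[[-0.9,-0.27,0],0]]'

```text
time_s: 14.28
tool_pos: [0.5232, 0.0697, 0.2125]
ee_rot: [0.486, 0.874, -0.001, -0.001]
ft_force: [-0.6, 1.3, -1.7]
gripper_width: 0.0451
grip_force: 61.7
```

Emit:
step_arm --deltas '[[[-0.9,-0.27,0],0],[[-0.9,-0.27,0],0],[[-0.9,-0.27,0],0],[[-0.9,-0.27,0],0],[[-0.9,-0.27,0],0],[[-0.9,-0.27,0],0],[[-0.9,-0.27,0],0],[[-0.9,-0.27,0],0],[[-0.9,-0.27,0],0],[[-0.9,-0.27,0],0]]'

```text
time_s: 15.12
tool_pos: [0.572, -0.1116, 0.2123]
ee_rot: [0.486, 0.874, -0.0, -0.001]
ft_force: [-0.9, 0.5, -1.6]
gripper_width: 0.0452
grip_force: 61.7
```

Emit:
step_arm --deltas '[[[-0.9,-0.27,0],0],[[-0.9,-0.27,0],0],[[-0.7,-0.21,0],0],[[-0.4,-0.12,0],0.8],[[0,0,0],0.8],[[0,0,0],0.8],[[0,0,0],0.8],[[0,0,0],0.8],[[0,0,0],0.8],[[0,0,0],0]]'

```text
time_s: 15.95
tool_pos: [0.5877, -0.1691, 0.2123]
ee_rot: [0.645, 0.764, -0.0, -0.001]
ft_force: [0.5, 0.4, -1.0]
gripper_width: 0.0451
grip_force: 61.8
```

```bash
cat > m.py <<'E'
from h import *
s,c,im=snap("wrist","w7.png"); M=R.from_quat(s["ee_rot"]).as_matrix();print(s["time_s"],s["tool_pos"].round(4),np.degrees(np.arctan2(M[1,0],M[0,0])).round(2),s["ft_force"].round(1),s["grip_force"])
for k,col in(("G",GREEN),("R",RED),("B",BLUE),("Y",YEL)):
    for a,ce,bb,m in blobs(im,*col,100): print(k,a,ce,bb,cast(c,[ce],.018)[0].round(4))
h=cv2.cvtColor(im,cv2.COLOR_RGB2HSV)
t=s["tool_pos"]; x=M[:,0];y=M[:,1]; A=np.linspace(0,6.28,60)
for dz in(.066,.040): q=proj(c,[t+x*.0155*np.cos(k)+y*.0155*np.sin(k)+[0,0,dz] for k in A]);print("cap pred",dz,q.min(0),q.max(0))
E
python3 m.py
```

```text
15.95 [ 0.5877 -0.1691  0.2123] 99.65 [ 0.5  0.4 -1. ] 61.788082122802734
G 1093 [343.7 206.8] [325 191  37  33] [ 0.6617 -0.1791  0.018 ]
G 5843 [278.7 329.1] [225 287 109  77] [ 0.6197 -0.3365  0.018 ]
R 199 [350.7 253.7] [339 248  20  16] [ 0.681  -0.2295  0.018 ]
B 528 [352.7   7. ] [336   0  37  19] [0.6292 0.0062 0.018 ]
Y 158 [276.5  52.3] [263  43  28  22] [ 0.5673 -0.0437  0.018 ]
Y 577 [285.7  72.4] [263  55  42  32] [ 0.5789 -0.0597  0.018 ]
Y 1459 [350.7  77.1] [332  58  39  40] [ 0.6405 -0.0532  0.018 ]
cap pred 0.066 [215.53746524 323.73565674] [327.17643595 415.04129913]
cap pred 0.04 [228.52536823 278.07582971] [316.59848287 354.69164483]
```

View pics/w7.png

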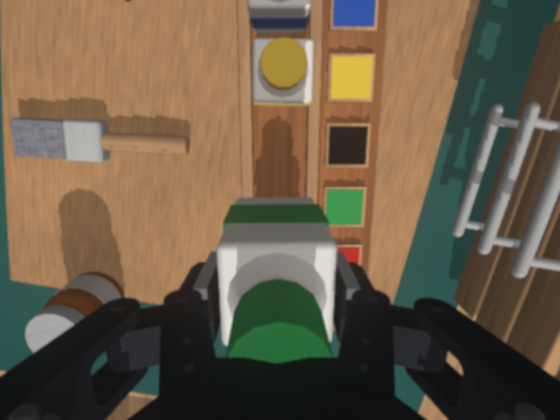

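The wrist view shows the held bottle, the green chip at (344,207), yellow at (351,77) and the empty lane with its rails at columns about 245 and 313. I'm checking the held bottle's offset and tilt and the lane's middle.

```bash
python3 - <<'E'
from h import *
s=bot.read_state();c=bot.get_calibration("wrist");im=cv2.imread("pics/w7.png")[:,:,::-1].copy();h=cv2.cvtColor(im,cv2.COLOR_RGB2HSV)
print([(v,tuple(map(int,h[v,285]))) for v in range(188,300,4)])
M=R.from_quat(s["ee_rot"]).as_matrix();x=M[:,0];y=M[:,1];z=np.array([0,0,1.]);t=s["tool_pos"];A=np.linspace(0,6.28,60)
for off in(0,-.003):
  for th in(-4,0,4):
    a=np.radians(th);u=z*np.cos(a)+x*np.sin(a);w=x*np.cos(a)-z*np.sin(a);g=t+[0,0,.02]
    P=lambda sv,p,q=0:g+x*off+u*(sv-.068)+w*p+y*q
    print(off,th,"capbot",proj(c,[P(.088,.0155*np.cos(k),.0155*np.sin(k)) for k in A])[:,1].min().round(1),"sh,48,20,0",proj(c,[P(v,.023) for v in(.076,.048,.02,0)])[:,1].round(1),"shcols",proj(c,[P(.076,.023,q) for q in(-.023,.023)])[:,0].round(1))
xl=np.array([.9857,.1687]);yl=np.array([-.1687,.9857]);o=np.array([.5942,-.1905])
g=cv2.GaussianBlur(cv2.cvtColor(im,cv2.COLOR_RGB2GRAY),(3,3),0)
for v in(120,150,180): print(v,[int(k) for k in g[v,230:326:2]])
for u in(240,250,308,318):
    p=cast(c,[[u,150]],.026)[0][:2]-o; print(u,"lane x,y mm",(p@xl*1000).round(1),(p@yl*1000).round(1))
E
```

```text
[(188, (13, 144, 106)), (192, (12, 142, 106)), (196, (12, 113, 104)), (200, (17, 23, 99)), (204, (54, 51, 80)), (208, (61, 110, 67)), (212, (61, 109, 68)), (216, (61, 109, 68)), (220, (63, 111, 69)), (224, (38, 21, 96)), (228, (21, 18, 99)), (232, (17, 18, 100)), (236, (17, 18, 100)), (240, (21, 17, 103)), (244, (20, 16, 142)), (248, (18, 16, 159)), (252, (21, 16, 161)), (256, (19, 15, 139)), (260, (19, 15, 138)), (264, (19, 15, 136)), (268, (19, 15, 135)), (272, (19, 15, 134)), (276, (19, 16, 130)), (280, (56, 46, 88)), (284, (65, 115, 71)), (288, (65, 117, 70)), (292, (65, 120, 70)), (296, (65, 124, 70))]
0 -4 capbot 283.4 sh,48,20,0 [247.5 219.6 200.1 189.5] shcols [209.4 336.1]
0 0 capbot 278.1 sh,48,20,0 [244.4 221.4 205.4 196.7] shcols [210.1 335.4]
0 4 capbot 272.9 sh,48,20,0 [241.5 223.4 210.8 204. ] shcols [210.9 334.8]
-0.003 -4 capbot 291.3 sh,48,20,0 [255.2 226.1 205.7 194.6] shcols [209.9 335.7]
-0.003 0 capbot 286.0 sh,48,20,0 [251.9 227.7 210.9 201.7] shcols [210.6 335. ]
-0.003 4 capbot 280.9 sh,48,20,0 [249.  229.7 216.2 208.9] shcols [211.3 334.4]
120 [133, 129, 131, 135, 128, 123, 139, 143, 144, 146, 133, 101, 102, 103, 108, 114, 113, 111, 106, 98, 91, 84, 83, 83, 84, 88, 95, 99, 98, 100, 100, 102, 105, 109, 111, 111, 109, 105, 91, 110, 139, 143, 143, 145, 135, 112, 110, 114]
150 [136, 137, 134, 136, 134, 122, 133, 140, 141, 143, 138, 102, 98, 106, 107, 100, 85, 81, 80, 80, 79, 77, 80, 83, 82, 82, 82, 82, 80, 75, 77, 94, 106, 110, 111, 111, 110, 105, 92, 121, 139, 141, 142, 141, 123, 111, 118, 114]
180 [138, 141, 140, 137, 136, 126, 127, 140, 141, 142, 142, 119, 85, 79, 77, 78, 80, 79, 78, 77, 76, 76, 80, 82, 80, 79, 80, 80, 77, 73, 72, 77, 80, 81, 91, 107, 109, 99, 100, 133, 140, 140, 142, 135, 113, 114, 118, 103]
240 lane x,y mm -37.4 59.3
250 lane x,y mm -27.6 59.4
308 lane x,y mm 29.0 59.5
318 lane x,y mm 38.8 59.5
```

The held bottle is upright to within about 1°. Bottle and rails measured in the same view put the TCP target at (0.5938, -0.1906). I'll shift there, then lower.

Emit:
step_arm --deltas '[[[-0.5,0.06,0],0],[[-0.61,0.06,0],0],[[0,0,0.5],0],[[0,0,1],0],[[0,0,1],0],[[0,0,1],0],[[0,0,0.8],0],[[0,0,0.5],0],[[0,0,0],0],[[0,0,0],0]]'

```text
time_s: 16.83
tool_pos: [0.5944, -0.1904, 0.1173]
ee_rot: [0.644, 0.765, -0.0, -0.0]
ft_force: [0.9, -0.1, -2.3]
gripper_width: 0.0451
grip_force: 61.7
```

```bash
python3 - <<'E'
from h import *
s,c,im=snap("wrist","w8.png");M=R.from_quat(s["ee_rot"]).as_matrix();print(s["time_s"],s["tool_pos"].round(4),np.degrees(np.arctan2(M[1,0],M[0,0])).round(2),s["ft_force"].round(1))
print("err units",delta(s,[.5938,-.1906,s["tool_pos"][2]]).round(3))
for k,col in(("G",GREEN),("Y",YEL),("B",BLUE)):
    for a,ce,bb,m in blobs(im,*col,100): print(k,a,ce,bb,cast(c,[ce],.018)[0].round(4))
g=cv2.GaussianBlur(cv2.cvtColor(im,cv2.COLOR_RGB2GRAY),(3,3),0)
xl=np.array([.9857,.1687]);yl=np.array([-.1687,.9857]);o=np.array([.5938,-.1906])
for v in(80,120,150): print(v,[int(k) for k in g[v,200:360:2]])
for u in(230,250,300,320,340): p=cast(c,[[u,120]],.026)[0][:2]-o; print(u,(p@xl*1000).round(1),(p@yl*1000).round(1))
E
```

```text
16.8333 [ 0.5944 -0.1904  0.1173] 99.8 [ 0.9 -0.1 -2.3]
err units [-0.005 -0.033  0.   ]
G 2152 [365.2 211.1] [341 189  51  46] [ 0.6619 -0.1791  0.018 ]
G 5730 [278.7 329.2] [226 288 105  76] [ 0.6152 -0.2919  0.018 ]
Y 3064 [378.3  27.3] [350   0  59  56] [ 0.6407 -0.0545  0.018 ]
80 [143, 138, 134, 133, 130, 127, 127, 132, 135, 134, 137, 142, 142, 143, 144, 146, 146, 125, 86, 87, 93, 79, 77, 80, 83, 83, 81, 81, 81, 81, 81, 81, 80, 80, 80, 79, 77, 80, 83, 84, 84, 84, 83, 80, 76, 73, 73, 74, 75, 78, 79, 80, 81, 81, 92, 105, 106, 91, 85, 122, 140, 142, 143, 144, 145, 146, 136, 114, 108, 114, 120, 122, 123, 123, 119, 117, 118, 117, 115, 115]
120 [127, 129, 132, 134, 137, 139, 139, 137, 139, 140, 130, 136, 141, 142, 142, 144, 145, 140, 108, 87, 101, 99, 81, 79, 81, 82, 82, 81, 79, 79, 80, 79, 78, 77, 77, 78, 80, 81, 81, 81, 82, 82, 81, 78, 74, 72, 72, 73, 76, 79, 80, 81, 88, 104, 109, 109, 104, 86, 108, 136, 140, 141, 142, 143, 144, 134, 111, 111, 119, 118, 108, 127, 127, 75, 42, 41, 40, 40, 40, 40]
150 [135, 132, 132, 136, 138, 135, 136, 138, 137, 133, 132, 134, 141, 142, 141, 142, 144, 144, 125, 92, 100, 91, 79, 77, 79, 81, 81, 80, 78, 78, 78, 77, 76, 75, 77, 81, 82, 80, 80, 80, 80, 81, 80, 76, 73, 71, 73, 77, 81, 80, 81, 94, 109, 110, 110, 108, 96, 89, 126, 141, 141, 140, 142, 144, 142, 125, 110, 118, 118, 100, 115, 129, 93, 60, 56, 56, 56, 56, 57, 57]
230 -29.7 66.3
250 -16.1 66.3
300 17.9 66.3
320 31.4 66.4
340 45.1 66.4
```

The rails read as 54.7 mm apart (54 expected), so I nudge the bottle about 1 mm across and lower it.

Emit:
step_arm --deltas '[[[0,-0.05,0.3],0],[[0,0,0.7],0],[[0,0,0.7],0],[[0,0,0.5],0],[[0,0,0.3],0],[[0,0,0.15],0],[[0,0,0],0],[[0,0,0],0]]'

```text
time_s: 17.55
tool_pos: [0.5938, -0.1905, 0.0651]
ee_rot: [0.644, 0.765, 0.0, 0.0]
ft_force: [0.2, 0.6, -2.2]
gripper_width: 0.0452
grip_force: 61.7
```

Emit:
step_arm --deltas '[[[0,0,0.07],0],[[0,0,0.05],0],[[0,0,0],0],[[0,0,0],0]]'

```text
time_s: 17.88
tool_pos: [0.5935, -0.1904, 0.0622]
ee_rot: [0.644, 0.765, 0.0, 0.0]
ft_force: [-0.1, -0.1, -2.8]
gripper_width: 0.0449
grip_force: 61.7
```

Emit:
step_arm --deltas '[[[0,0,0.05],0],[[0,0,0.05],0],[[0,0,0],0],[[0,0,0],0]]'

```text
time_s: 18.22
tool_pos: [0.5935, -0.1904, 0.0604]
ee_rot: [0.644, 0.765, 0.0, 0.0]
ft_force: [-1.2, -0.0, 2.0]
gripper_width: 0.045
grip_force: 62.0
```

The bottle has touched the lane floor (force went from -2.5 to +2 N, base at about 12 mm). Releasing and rising.

Emit:
step_arm --deltas '[[[0,0,0.01],0],[[0,0,0],0],[[0,0,0],0]]'

```text
time_s: 18.47
tool_pos: [0.5936, -0.1904, 0.0604]
ee_rot: [0.644, 0.765, 0.0, 0.0]
ft_force: [-1.8, 0.8, 5.7]
gripper_width: 0.0449
grip_force: 62.6
```

Emit:
step_arm --deltas '[[[0,0,0],0],[[0,0,0],0],[[0,0,0],0],[[0,0,0],0],[[0,0,0],0],[[0,0,0],0],[[0,0,-0.4],0],[[0,0,-0.8],0],[[0,0,-1],0],[[0,0,-1],0]]' --gripper 1

```text
time_s: 19.3
tool_pos: [0.5933, -0.1903, 0.1251]
ee_rot: [0.644, 0.765, -0.0, -0.0]
ft_force: [0.1, -0.9, -1.1]
gripper_width: 0.0851
grip_force: 0.0
```

Emit:
step_arm --deltas '[[[0,0,-1],0],[[0,0,-1],0],[[0,0,-1],0],[[0,0,-1],0],[[0,0,-1],0],[[0,0,-1],0],[[0,0,-0.5],0],[[0,0,0],0],[[0,0,0],0]]'

```text
time_s: 20.05
tool_pos: [0.5933, -0.1903, 0.2536]
ee_rot: [0.644, 0.765, -0.0, -0.0]
ft_force: [0.1, -0.2, -0.9]
gripper_width: 0.0855
grip_force: 0.0
```

```bash
python3 - <<'E'
from h import *
s,c,im=snap("wrist","w9.png");print(s["time_s"],s["tool_pos"].round(4))
xl=np.array([.9857,.1687]);yl=np.array([-.1687,.9857]);o=np.array([.5938,-.1906])
for k,col in(("G",GREEN),("R",RED),("Y",YEL),("B",BLUE)):
    for a,ce,bb,m in blobs(im,*col,60):
        print(k,a,ce,bb,[((cast(c,[ce],z)[0][:2]-o)*1000@np.c_[xl,yl]).round(1) for z in(.018,.126)])
c2=bot.get_calibration("side");s2=bot.snapshot("side")
k=np.hstack([cv2.resize(s2[170:350,250:430],(380,380)),cv2.resize(im[:,140:560],(380,380))]);cv2.imwrite("pics/v9.png",k[:,:,::-1])
E
```

```text
20.05 [ 0.5933 -0.1903  0.2536]
G 895 [335.8 179.3] [321 165  31  30] [array([69.2, -0.5]), array([49.6, 19.2])]
G 904 [275.2 200. ] [259 183  33  35] [array([ -0.5, -25.1]), array([-0.1,  1.7])]
R 867 [333.3 231.9] [318 218  32  29] [array([ 69.3, -64.4]), array([ 49.7, -26.4])]
R 778 [275.1 269.5] [260 255  31  30] [array([  -0.6, -113.8]), array([ -0.2, -61.7])]
Y 1218 [279.7  40.8] [262  20  36  44] [array([  4.1, 145.6]), array([  3.2, 123.6])]
Y 1171 [341.5  59.8] [325  42  34  36] [array([ 69.4, 127.4]), array([ 49.8, 110.5])]
Y 274 [ 84.9 413.7] [ 63 406  44  14] [array([-279.8, -348.1]), array([-199.6, -229. ])]
B 124 [342.9   1.9] [329   0  30   8] [array([ 68.3, 182.7]), array([ 49., 150.])]
```

View pics/v9.png

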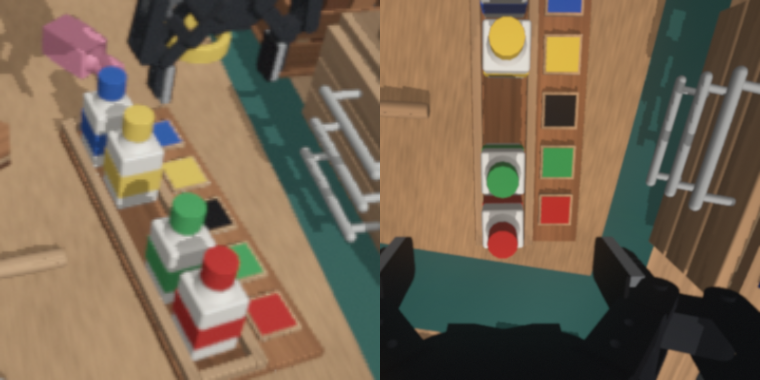

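The final view shows the green bottle upright between the rails beside the green chip. Its cap is at lane (-0.1, +1.7) mm; the undisturbed red bottle reads with the same +2 mm viewing bias, so the green one is centred to under 1 mm. The gripper is clear and nothing else has moved.

```bash
python3 -c "
from station import bot
print(bot.hand_in())"
```

```text
the job is handed in; nothing more can be done
None
```

I stood the green bottle on the open bench and let go, then regrasped it and set it upright in the lane at the green chip. It measured under 1 mm off centre, no other objects were moved, and I handed the job in at about 20 s.

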